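# Load the return spring to its reference height

### The job

Check the return spring on the spring tester: of the two plain steel test weights on the bench, choose the one that presses the tester's round plate down level with the top of the reference pillar standing right beside the tester (not the spare pillar set aside on the bench). Set that weight down gently, upright in the middle of the plate, and leave it there alone, so that the plate rests level with that pillar's top.

Things in the scene. Friction and masses are not known exactly. Their poses are not given: they have to be found in the camera images.
- plate: the round flat steel plate on top of the tester's coil spring, 76 mm across, 6 mm thick, no rim; the origin is the centre of its top face. With nothing on it, it stands 120 mm above the bench. It only slides straight down, at most 55 mm, well damped: 7.35 N (750 g) per 50 mm, so the 300 g weight brings it to 100 mm and the 600 g weight to 80 mm above the bench. The tester is a grey base 120 x 120 x 12 mm, fixed to the bench, its centre straight under the plate
- pillar_tall_top (a point): centre of the top face of the taller of two reference pillars: a thin steel post, 100 mm tall, with a 22 mm disc on top and a 32 mm foot, fixed to the bench. A second pillar of the same look is 80 mm tall. One of the two stands beside the tester, 95 mm from the plate's centre, and is the reference; the other is a spare set aside more than 300 mm from the tester. Which is which varies
- weight_small_center (a point): centre (half-way up) of the thinner test weight: a plain upright steel cylinder, 32 mm across, 50 mm tall, 300 g, loose on the bench. z is its long axis. A hollow 27 mm steel socket, 38 mm tall, standing nearby is not a weight
- weight_large_center (a point): centre (half-way up) of the thicker test weight: a plain upright steel cylinder, 44 mm across, 50 mm tall, 600 g, loose on the bench. z is its long axis
Things that resemble listed ones, but are neither listed nor needed, are in the scene too. Leave any green or purple look-alike of the part that bears weight_small_center alone. What is shaped like the part that bears weight_large_center but orange is not meant.

How it is judged:
At the end, for the whole second after the job is handed in: The right weight (thin if the tall pillar is beside the tester, thick if the short one is) stands on the plate, upright within 10 degrees, its centre within 18 mm of the plate's centre; the plate is at rest, its top within 7 mm of the height of that pillar's top (linear speed of plate below 0.02 m/s and ((horizontal distance between pillar_tall_top and plate below 0.2 m and z of plate in the frame of pillar_tall_top between -0.007 and 0.007 m and horizontal distance between weight_small_center and plate below 0.018 m and z of weight_small_center in the frame of plate between 0.018 and 0.032 m and angle between weight_small_center's own z axis and vertical below 0.17 rad) or (horizontal distance between pillar_tall_top and plate above 0.2 m and z of plate in the frame of pillar_tall_top between -0.027 and -0.013 m and horizontal distance between weight_large_center and plate below 0.018 m and z of weight_large_center in the frame of plate between 0.018 and 0.032 m and angle between weight_large_center's own z axis and vertical below 0.17 rad))); the robot touches nothing.
It fails at once if the plate was slammed down faster than 0.7 m/s (a weight dropped on it) (linear speed of plate above 0.7 m/s).
It also fails if it takes over 38 s, if anything falls off the work surface, if the arm or the gripper's body presses on something with over 40 N, if the wrist force passes 120 N, or if a joint passes its speed limit or range.

### The arm

A 6-joint arm with a two-finger parallel gripper is mounted at the origin on the work surface. World frame = base frame: x ahead of the robot, y to its left, z up, the work surface at z = 0. Lengths are in m, angles in rad, forces in N, time in s.
With the tool pointing down it reaches from about 0.325 to 0.9 m from the base axis. Payload 6.1 kg.
Tool frame: the origin (TCP) lies between the finger pads; the fingertips stand 22 mm ahead of it and the grasp point (between the pads) lies 3 mm ahead of it; z points along the fingers, y is the direction in which the jaws open and shut (so a half turn about z gives the same grasp; the last joint's range is limited). The gripper opens to 85 mm and grips with 20 to 120 N. Pads are 22 mm wide; open, the fingers measure 114 mm over their backs; the gripper's body (76 mm by 85 mm) begins 54 mm behind the grasp point. The pads swing forward as they close: fully open they stand 13 mm farther back than shut.
Start: joints at [-0.126, 0.22, 1.526, -0, 1.395, -0.126], TCP at [0.625, -0, 0.225] pointing down, gripper open.
Joint ranges: [-2.98, 2.98], [-0.91, 2.08], [0.09, 2.57], [-1.24, 4.39], [0.2, 2.65], [-2.68, 2.68]. Speed limits (rad/s): [2.57, 2.57, 3.01, 3.14, 3.14, 3.14].

### API

Orientations are given as a 3x3 rotation matrix whose columns are the frame's x, y, z axes.
In Python, from cell import r, hand, eyes, job gives the robot as it stands. Calls block until the motion is done:
- r.movep(position, orientation): joint-space move of the TCP to a pose.
- r.move_straight(position, rate=0.15, rot=None, stop_force=None): straight line of the TCP; rot=None keeps the orientation; rate is the mean speed in m/s. With stop_force (N) it stops when the force on the tool has changed by that much, and returns True; else False.
- r.move_joints(angles): joint-space move.
- hand.release() and hand.close_gripper(): open the fingers fully, or close them until they stop; the grip force is fixed at half the most.
- r.wait(seconds).
- r.ik(position, orientation): joint angles nearest the present ones, or None.
- r.sense(): the state.
- eyes.read_camera(name): name is "scene" or "side" or "wrist"; returns a dict with "frame" (400x640x3 uint8, red, green, blue), "K" (3x3 intrinsics, pixels), "R" (3x3) and "t" (3): a world point X has camera coordinates R X + t; the wrist camera has in their place "T_tool_cam" (4x4, takes a point from camera to tool coordinates, whose origin is the TCP and whose axes are the flange's). Camera axes: x right, y down, z forward; pixel columns grow to the right and rows downward; lengths in m; the calibration is good to about 2 mm. A picture is of the moment at which its call begins: read the wrist's pose just before it. There is no depth.
A pose or a line that the arm cannot do raises r.MotionError and nothing moves.
- job.close_job(): hands the job in, once; it reports no verdict.
The state is a dict: "time_s": time; "joint_pos": joint angles; "joint_vel": joint speeds; "joint_efforts": joint torques, N m; "ee_pos": TCP position; "eef_rot": TCP orientation; "wrist_force": force on the tool from outside, world axes, zero at the start; "torque": the same for the moment, N m; "width": opening from 0.0 (shut) to 1.0 (fully open).
Only numpy, scipy, OpenCV 4.12 (cv2) and the standard library are available. Lean on these libraries where they do the work, as an engineer would, in place of code of your own. Each camera call takes 0.05 s, during which the arm holds its last target.

## Working session

There is one attempt and no reset: what is moved stays moved. The work goes in short steps, each a Python script; the robot and the scene stay as the last script left them, time stands still between calls to the robot, and variables do not carry over. Pictures are saved under pics/ and viewed, and the job is handed in when it is done.

```bash
mkdir -p pics && python3 - <<'E'
from cell import r,hand,eyes,job
import cv2,numpy as np
for n in ["scene","side","wrist"]:
    c=eyes.read_camera(n)
    cv2.imwrite(f"pics/{n}0.png",c["frame"][:,:,::-1])
    print(n,np.round(c["K"],1).tolist())
    if "R" in c: print(np.round(c["R"],3).tolist(),np.round(c["t"],3), "cam at",np.round(-c["R"].T@c["t"],3))
    else: print(np.round(c["T_tool_cam"],3).tolist())
s=r.sense();print(s["time_s"],s["ee_pos"],np.round(s["eef_rot"],2).tolist(),s["width"])
E
```

```text
scene [[395.0, 0.0, 320.4], [0.0, 395.0, 203.9], [0.0, 0.0, 1.0]]
[[-0.167, 0.986, 0.001], [0.537, 0.092, -0.839], [-0.827, -0.139, -0.544]] [ 0.14  -0.225  1.415] cam at [1.315 0.08  0.582]
side [[409.4, 0.0, 317.8], [0.0, 409.4, 201.9], [0.0, 0.0, 1.0]]
[[-0.936, -0.352, -0.017], [-0.183, 0.525, -0.831], [0.302, -0.774, -0.556]] [0.49  0.202 0.979] cam at [0.2   0.825 0.721]
wrist [[295.2, 0.0, 322.4], [0.0, 295.2, 202.2], [0.0, 0.0, 1.0]]
[[-0.002, -0.952, -0.305, 0.079], [1.0, -0.002, 0.001, 0.0], [-0.002, -0.305, 0.952, -0.15], [0.0, 0.0, 0.0, 1.0]]
0.15 [6.24509966e-01 5.83316605e-05 2.23747806e-01] [[0.0, 1.0, -0.0], [1.0, -0.0, 0.0], [0.0, -0.0, -1.0]] 0.9984669032714985
```

View pics/scene0.png

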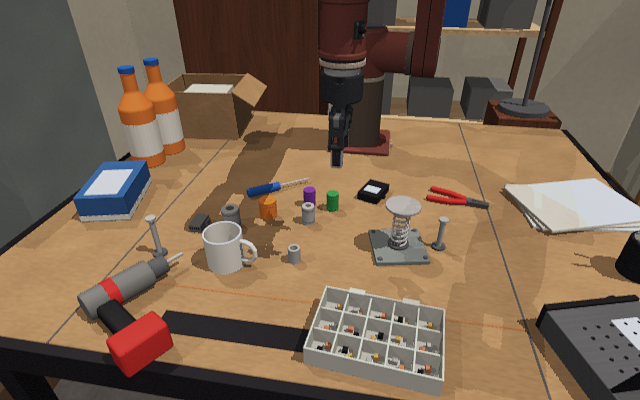

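View pics/side0.png

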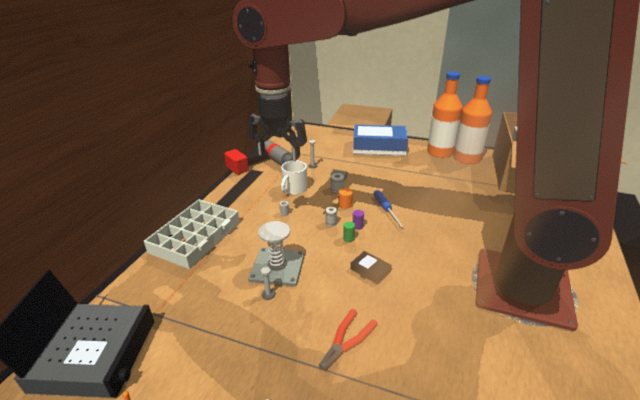

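View pics/wrist0.png

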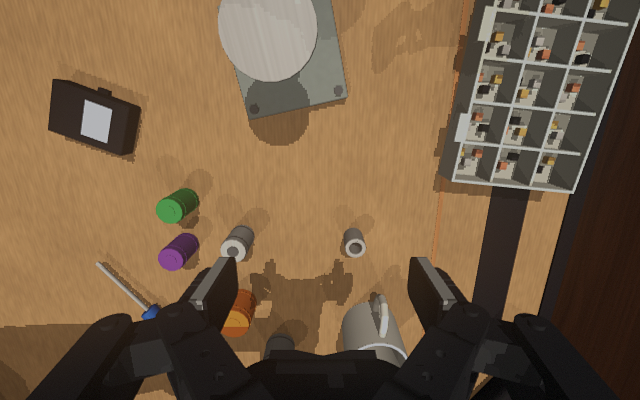

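The scene picture shows the plate at about (404,205), the pillar beside it at (440,218–247) and the spare at (152,218–255). The thin steel weight is near (308,213), the thick one near (231,215), the socket near (293,254), and the orange, green and purple pieces are decoys. I'll enlarge these for measuring.

```bash
python3 - <<'E'
import cv2
a=cv2.imread("pics/scene0.png");b=cv2.imread("pics/side0.png")
def crop(im,x,y,w,h,f): return cv2.resize(im[y:y+h,x:x+w],None,fx=f,fy=f,interpolation=cv2.INTER_CUBIC)
cv2.imwrite("pics/c1.png",crop(a,360,180,100,100,6)) 
cv2.imwrite("pics/c2.png",crop(a,130,180,200,90,4))
cv2.imwrite("pics/c3.png",crop(b,240,210,100,100,6))
cv2.imwrite("pics/c4.png",crop(b,270,130,120,120,5))
E
```

```text
(no output)
```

View pics/c1.png

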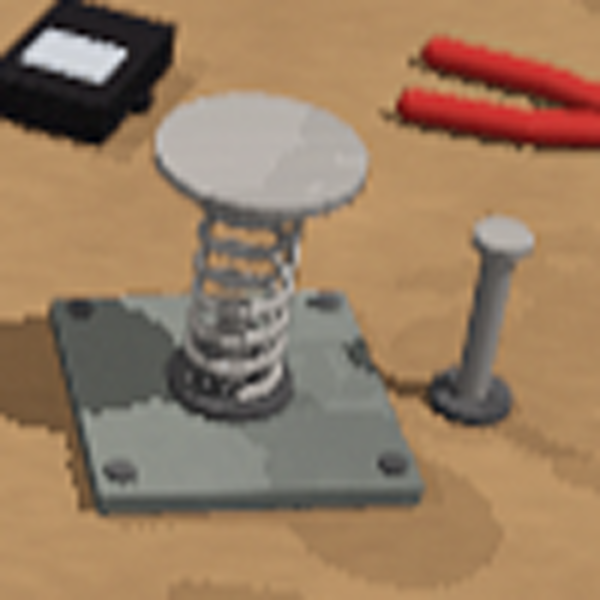

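View pics/c2.png

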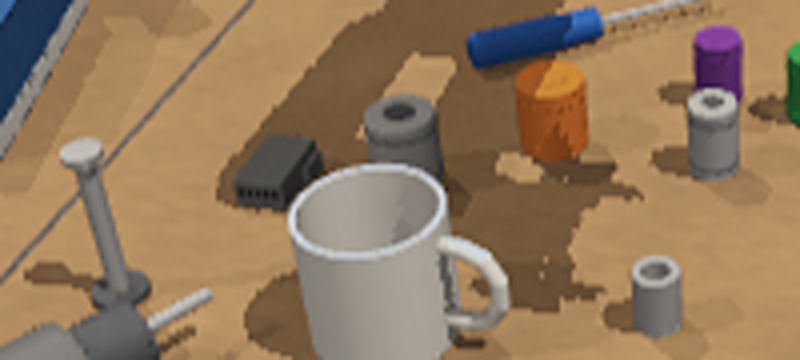

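View pics/c3.png

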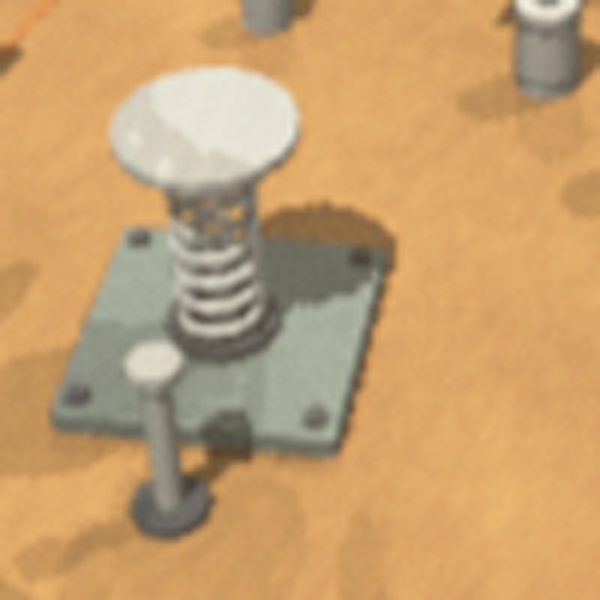

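View pics/c4.png

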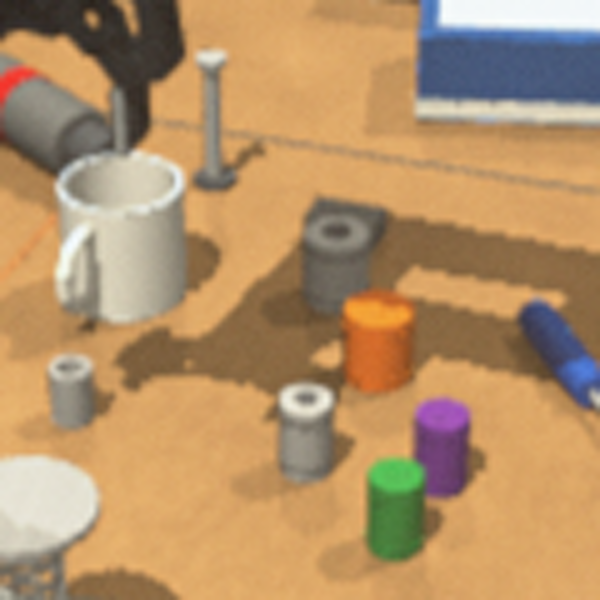

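The zooms give tops and feet of both pillars in each view. The weights look like grey cylinders with knob tops. Next I triangulate all of them.

```bash
python3 - <<'E'
from cell import r,eyes
import cv2,numpy as np
C={n:eyes.read_camera(n) for n in("scene","side")}
P={n:c["K"]@np.c_[c["R"],c["t"]] for n,c in C.items()}
pts={"ref_top":((443.4,218.3),(265.2,269.6)),"ref_foot":((437.9,245.4),(268.1,293.7)),
"spare_top":((149.9,217.1),(312,141)),"spare_foot":((159.9,252.1),(312.6,165.2)),
"plate":((403.3,204.9),(273.8,231)),"thin":((307.9,204.9),(330.8,209.8)),"thick":((230.2,207.8),(337,176.2)),
"socket":((293.8,247.3),(283.8,203))}
for k,(a,b) in pts.items():
    X=cv2.triangulatePoints(P["scene"],P["side"],np.array(a,float).reshape(2,1),np.array(b,float).reshape(2,1));X=X[:3,0]/X[3]
    e=[np.round((lambda q:q[:2]/q[2])(P[n]@np.r_[X,1])-uv,1) for n,uv in(("scene",a),("side",b))]
    print(k,np.round(X,4),*e)
    if k in("thin","thick"):
        for n,uv in(("scene",a),("side",b)):
            c=C[n];d=c["R"].T@np.linalg.inv(c["K"])@np.r_[uv,1];o=-c["R"].T@c["t"];print("   z=.05",n,np.round(o+d*(.05-o[2])/d[2],4))
E
```

```text
ref_top [0.5632 0.2292 0.0793] [-0.1 -0.1] [-0.1  0.1]
ref_foot [0.5629 0.2295 0.0024] [-0.1 -0.1] [-0.1  0.1]
spare_top [ 0.6923 -0.3948  0.0983] [-0.1 -0.1] [-0.   0.1]
spare_foot [ 0.6925 -0.3946  0.0017] [-0.1 -0.2] [-0.   0.1]
plate [0.5827 0.1373 0.1172] [-0.1 -0.1] [-0.1  0.1]
thin [ 0.5149 -0.0861  0.0485] [0.1 0.1] [ 0.1 -0.1]
   z=.05 scene [ 0.5166 -0.0859  0.05  ]
   z=.05 side [ 0.5142 -0.0834  0.05  ]
thick [ 0.5583 -0.2714  0.0486] [-0.1 -0.2] [-0.1  0.1]
   z=.05 scene [ 0.5611 -0.2699  0.05  ]
   z=.05 side [ 0.5576 -0.27    0.05  ]
socket [ 0.6655 -0.0884  0.0361] [-0.2 -0.2] [-0.1  0.2]
```

The reference beside the tester measures 79 mm and the spare 98 mm, 94 mm and over 500 mm from the plate. So the short pillar is the reference and the thick weight is the right one. Next, a wrist picture of its surroundings.

```bash
cat > h.py <<'E'
from cell import r,hand,eyes,job
import cv2,numpy as np
def rot(deg): # tool x direction yaw in world, pointing down
    a=np.deg2rad(deg);x=np.array([np.cos(a),np.sin(a),0]);z=np.array([0,0,-1.]);return np.c_[x,np.cross(z,x),z]
def shot(name):
    s=r.sense();c=eyes.read_camera("wrist");cv2.imwrite(f"pics/{name}.png",c["frame"][:,:,::-1])
    T=np.eye(4);T[:3,:3]=s["eef_rot"];T[:3,3]=s["ee_pos"];W=T@c["T_tool_cam"];np.savez(f"pics/{name}.npz",W=W,K=c["K"]);return s
def onplane(name,uv,z):
    d=np.load(f"pics/{name}.npz");W=d["W"];v=W[:3,:3]@np.linalg.inv(d["K"])@np.r_[uv,1];o=W[:3,3];return np.round(o+v*(z-o[2])/v[2],4)
E
python3 - <<'E'
from h import *
r.movep([0.56,-0.36,0.25],rot(90))
s=shot("w1");print(s["time_s"],s["ee_pos"])
E
```

```text
1.625 [ 0.56056182 -0.35872194  0.24986785]
```

View pics/w1.png

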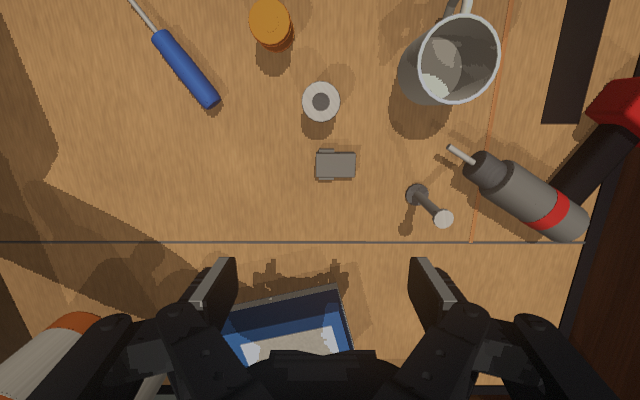

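The wrist picture shows the thick weight's top at (321,101), the small box at (336,165), the mug rim centred near (459,59) and the orange decoy at (270,22). I convert these to positions.

```bash
python3 - <<'E'
from h import *
for n,uv,z in [("thick top",(321,101.5),.05),("hole edges",(302,101.5),.05),("r",(340,101.5),.05),("mugrim c",(459,58.5),.095),("mugrim left",(418,62),.095),("box tl",(316,150),.02),("box tr",(355,152),.02),("box bl",(316,180),.02),("orange",(270,22),.05),("spare",(444,218.5),.1),("foot",(416,194),.003)]:
    print(n,onplane("w1",uv,z))
for a in (90,-90,0,180,120,60):
    for p in ([.559,-.270,.028],[.583,.1373,.16]):
        q=r.ik(p,rot(a));print(a,p,None if q is None else np.round(q,2))
E
```

```text
thick top [ 0.5599 -0.2729  0.05  ]
hole edges [ 0.5386 -0.2729  0.05  ]
r [ 0.5812 -0.273   0.05  ]
mugrim c [ 0.6895 -0.2357  0.095 ]
mugrim left [ 0.6513 -0.2387  0.095 ]
box tl [ 0.5533 -0.331   0.02  ]
box tr [ 0.6032 -0.3336  0.02  ]
box bl [ 0.553  -0.3703  0.02  ]
orange [ 0.507  -0.1947  0.05  ]
spare [ 0.6932 -0.3941  0.1   ]
foot [ 0.6924 -0.3945  0.003 ]
90 [0.559, -0.27, 0.028] [-0.58  0.42  1.67 -0.    1.05 -0.58]
90 [0.583, 0.1373, 0.16] [ 0.1   0.21  1.66 -0.    1.27  0.1 ]
-90 [0.559, -0.27, 0.028] [-0.58  0.42  1.67 -0.    1.05  2.56]
-90 [0.583, 0.1373, 0.16] None
0 [0.559, -0.27, 0.028] [-0.58  0.42  1.67 -0.    1.05  0.99]
0 [0.583, 0.1373, 0.16] [ 0.1   0.21  1.66 -0.    1.27  1.67]
180 [0.559, -0.27, 0.028] [-0.58  0.42  1.67 -0.    1.05 -2.15]
180 [0.583, 0.1373, 0.16] [ 0.1   0.21  1.66 -0.    1.27 -1.47]
120 [0.559, -0.27, 0.028] [-0.58  0.42  1.67 -0.    1.05 -1.1 ]
120 [0.583, 0.1373, 0.16] [ 0.1   0.21  1.66 -0.    1.27 -0.42]
60 [0.559, -0.27, 0.028] [-0.58  0.42  1.67 -0.    1.05 -0.05]
60 [0.583, 0.1373, 0.16] [ 0.1   0.21  1.66 -0.    1.27  0.62]
```

The wrist view, the scene view and the side view agree on the thick weight at about (0.5595, -0.272), 43 mm across. Gripping along x clears the mug and the box. I grasp it, lift and check, then look at the plate.

```bash
python3 - <<'E'
from h import *
R=rot(90)
r.movep([.5595,-.2722,.13],R)
print(r.move_straight([.5595,-.2722,.032],rate=.1,stop_force=8))
s0=r.sense();print(s0["ee_pos"],np.round(s0["wrist_force"],2))
hand.close_gripper();s=r.sense();print(s["width"],s["time_s"],s["ee_pos"])
r.move_straight([.5595,-.2722,.25],rate=.15)
s=r.sense();print(s["width"],np.round(s["wrist_force"],2),s["time_s"])
r.movep([.583,.045,.27],R)
s=shot("w2");print(s["time_s"],s["ee_pos"],s["width"],np.round(s["wrist_force"],2))
for n in("scene","side"): cv2.imwrite(f"pics/{n}2.png",eyes.read_camera(n)["frame"][:,:,::-1])
E
```

```text
False
[ 0.56019745 -0.27262603  0.03292884] [0.62 0.51 0.31]
0.4819018959185399 3.9333 [ 0.55966638 -0.27245309  0.03302429]
0.48114428420625793 [ 0.2  -0.07 -6.19] 5.5333
6.7417 [0.58313896 0.04381234 0.26979895] 0.48451700929616454 [ 0.26 -0.46 -5.74]
```

View pics/w2.png

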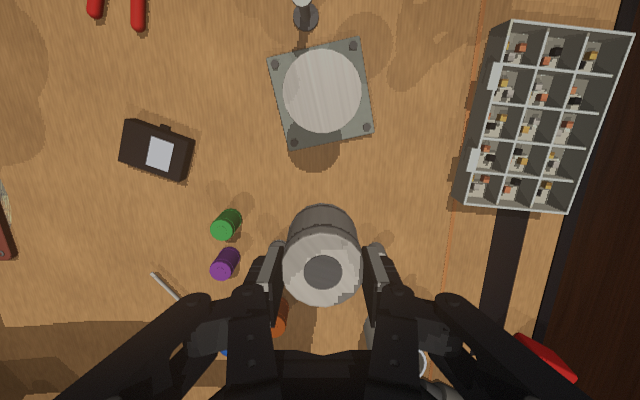

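View pics/scene2.png

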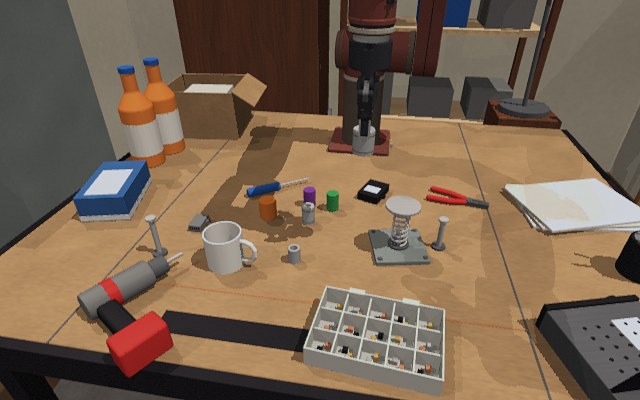

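The thick weight is upright in the jaws (top at (322,270)), and the wrist force of about -6 N matches 600 g. The plate is centred near (322,91). I fit both ellipses to get positions.

```bash
python3 - <<'E'
from h import *
im=cv2.imread("pics/w2.png")
hsv=cv2.cvtColor(im,cv2.COLOR_BGR2HSV)
m=((hsv[...,2]>150)&(hsv[...,1]<45)).astype(np.uint8);mm=np.zeros_like(m);mm[42:140,275:370]=m[42:140,275:370]
mm=cv2.morphologyEx(mm,cv2.MORPH_OPEN,np.ones((5,5)))
c=max(cv2.findContours(mm,0,1)[0],key=cv2.contourArea);e=cv2.fitEllipse(c);print(e)
print("plate",onplane("w2",e[0],.12),onplane("w2",(322,91),.12), "L/R",onplane("w2",(282,91),.12),onplane("w2",(362,91),.12))
# weight top height: TCP z - .033 + .05 
z=.2698-.033+.05
print("weight", onplane("w2",(322.5,269),z),onplane("w2",(282,266),z),onplane("w2",(362,266),z))
E
```

```text
((321.7224426269531, 90.44330596923828), (77.91850280761719, 83.25843048095703), 178.94776916503906)
plate [0.5835 0.1383 0.12  ] [0.5837 0.1378 0.12  ] L/R [0.5458 0.1379 0.12  ] [0.6217 0.1377 0.12  ]
weight [0.5836 0.0448 0.2868] [0.5631 0.0466 0.2868] [0.6037 0.0465 0.2868]
```

The plate is at (0.583, 0.138) and 76 mm across. The weight is centred in the hand to about 1 mm. Now I lower it slowly until the spring carries it (bottom at 80 mm) and release.

```bash
python3 - <<'E'
from h import *
R=rot(90);x,y=.5828,.1372
r.movep([x,y,.20],R)
r.move_straight([x,y,.165],rate=.08)
print(np.round(r.sense()["wrist_force"],2))
print(r.move_straight([x,y,.114],rate=.035,stop_force=14))
r.wait(.3);s=r.sense();print(s["ee_pos"],np.round(s["wrist_force"],2),s["time_s"],s["width"])
for n in("scene","side"): cv2.imwrite(f"pics/{n}3.png",eyes.read_camera(n)["frame"][200 if 0 else 0:,:,::-1])
E
python3 -c "
import cv2
a=cv2.imread('pics/scene3.png')[150:280,330:480];b=cv2.imread('pics/side3.png')[180:310,200:350]
cv2.imwrite('pics/d3.png',cv2.resize(cv2.hconcat([a,b]),(780,338),interpolation=2))"
```

```text
[-0.05 -0.08 -5.98]
False
[0.58295711 0.1372245  0.11414525] [-0.24 -0.01 -0.58] 9.925 0.4800792369700545
```

View pics/d3.png

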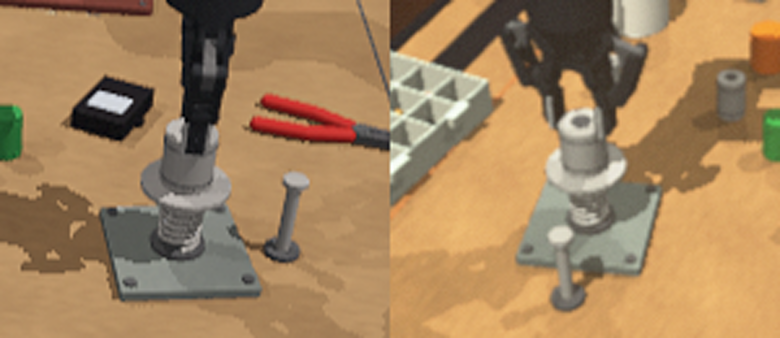

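The weight stands upright near the middle of the plate, and the spring already carries nearly all of it (0.6 N left). Now I release, retreat straight up and check.

```bash
python3 - <<'E'
from h import *
R=rot(90);x,y=.5828,.1372
hand.release();r.wait(.3);print(np.round(r.sense()["wrist_force"],2),r.sense()["width"])
r.move_straight([x,y,.25],rate=.12)
r.move_straight([x,.045,.27],rate=.2);r.wait(.5)
s=shot("w4");print(s["time_s"],s["ee_pos"],np.round(s["wrist_force"],2))
for n in("scene","side"): cv2.imwrite(f"pics/{n}4.png",eyes.read_camera(n)["frame"][:,:,::-1])
E
python3 -c "
import cv2
a=cv2.imread('pics/scene4.png')[170:270,360:460];b=cv2.imread('pics/side4.png')[210:310,220:320]
cv2.imwrite('pics/d4.png',cv2.resize(cv2.hconcat([a,b]),(800,400),interpolation=2))"
```

```text
[-0.01  0.67  0.12] 1.0050036062587722
13.2417 [0.58277192 0.04539998 0.26993283] [-0.73  0.11  0.2 ]
```

View pics/d4.png

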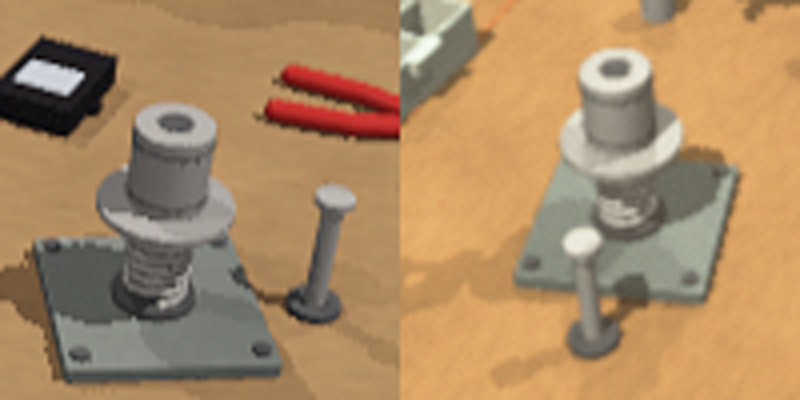

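View pics/w4.png

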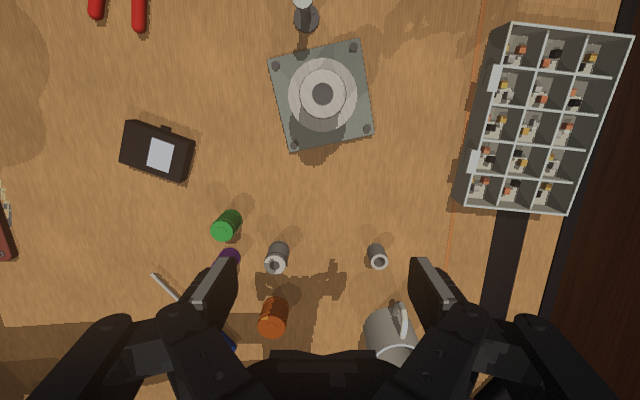

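The weight is upright and centred on the depressed plate, with the hand clear. In the wrist view its top is at (323,94) and the plate circle around it is at (322,96). One last numeric check of the height and centring before handing in.

```bash
python3 - <<'E'
from h import *
C={n:eyes.read_camera(n) for n in("scene","side")}
P={n:c["K"]@np.c_[c["R"],c["t"]] for n,c in C.items()}
for k,a,b in [("wtop",(403.4,200.9),(273.4,227.1)),("plate",(401.4,220.9),(275.1,243.4))]:
    X=cv2.triangulatePoints(P["scene"],P["side"],np.array(a).reshape(2,1),np.array(b).reshape(2,1));print(k,np.round(X[:3,0]/X[3],4))
print(onplane("w4",(323,94),.13),onplane("w4",(322.5,96.5),.08))
job.close_job()
E
```

```text
wtop [0.5835 0.1362 0.1279]
plate [0.5838 0.1368 0.0769]
[0.5842 0.1365 0.13  ] [0.5838 0.136  0.08  ]
the job is handed in; nothing more can be done
```

I put the thick 600 g weight on the plate and handed the job in after about 13 s of the 38 s allowed; no verdict is reported.

**Choice of weight:** The pillar beside the tester measured 79 mm tall and 94 mm from the plate's centre. The spare measured 98 mm and stands far off. So the short pillar is the reference, and the thick weight is the right one. When lifted it pulled about 6 N on the wrist, which matches 600 g.

**Placing:** I lowered it slowly, still gripped, until the spring carried nearly all of it, with about 0.6 N left on the wrist. Then I released it and moved straight up and away.

**Last checks:**
- **Plate height:** the plate top measured about 77 mm, against 79 mm for the reference pillar. The cameras read the empty plate, the spare pillar and both weights' tops 1–3 mm low, so the true level should be about 80 mm.
- **Centring and upright:** the weight is within about 1 mm of the plate's centre and looks upright in all views. Its top measured 51 mm above the plate, against the given 50 mm.
- **Clear of everything:** the gripper is open and touching nothing, and I saw nothing else disturbed. I did not measure the plate's speed; it looked at rest in the final pictures.

No check failed or disagreed beyond those few millimetres.

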